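# Set the strap stud, then hold the cuff against the sprung stop for buckling

## Task

The wrist cuff's tongue lies in the hand press: without shifting the cuff, pull the press lever down to its stop to set the stud and let it spring back up. Then draw the cuff out and, standing upright on the counter, press the tip of its tongue squarely against the middle of the holding fixture's sprung pad with a steady push of about 9 N (pad about half-way in, its face level with the two pins beside it; never bottom it), leaving all the other things where they lie. Hold that push for a few seconds and finish while still holding: I fasten the buckle while you keep pushing, so do not let go.

Things in the scene. Friction and masses are not known exactly. Their poses are not given: they have to be found in the camera images.
- press: Grey C-frame hand press fixed to the counter; throat open to its -x (towards the robot), lever on its +y side. Origin on the counter on the ram's axis, z up. Anvil post 22 mm dia., top at z 32; raised ram's end at z 55 mm. Head x -20 to 140, y -23 to 23, z 77 to 149 mm, with a boss out to x -30; column x 90 to 140. Base plate x -25 to 155, y -50 to 50, 12 mm high.
- press_lever (a joint): Lever angle (rad): 0 raised at rest, 0.70 down at its stop (above 0.65 counts). It turns in the press's plane x = 0 about the point (0, 0, 120 mm) of the press frame. At 0 it points to +y, 0.61 rad above level; at the stop 0.09 rad below level. Springs back by itself; pushed at the grip it takes about 4 N to start and 10 N at the stop.
- lever_grip (a point): Centre of the lever's black round grip, 140 mm from the pivot; the grip is 22 mm thick and runs from 100 to 175 mm from the pivot (round end to 186 mm), so it can be pushed down from above with closed fingertips.
- cuff: Mint-green rigid wrist cuff, 90 g: arched shell on two straight lower edges, x -35 to 35, y -30 to 30 mm (outer sides upright to z 26), 38 high, wall 4; from its crown a level tongue 30 wide, 4 thick (z 34 to 38) runs along +x to x 95 mm. Origin on the counter under the shell's middle, z up. It starts with the tongue over the anvil, x along the press's x, origin 85 mm before the ram's axis.
- cuff_stud (a point): The nickel stud (12 mm dia., 3 mm high, its top at z 41 mm) on the tongue, 85 mm along +x from the cuff's origin; at the start it is below the ram.
- cuff_tip (a point): Middle of the end face of the tongue: 95 mm along +x and 36 mm up from the cuff's origin.
- fixture: Holding fixture fixed to the counter: aluminium base plate x -4 to 104, y -55 to 55, 6 mm thick; block x 60 to 94 mm, 62 mm high; before it the sprung white pad. Origin on the counter below the middle of the resting pad's face; +x is the way to push (the pad faces -x, towards the robot). Two 6 mm pins at x 15, y -44 and +44 mm, 64 mm high: the pad's face is level with them half-way in.
- pad (a joint): How far the pad is pushed in along the fixture's +x (m): 0 at rest, 0.030 bottomed. Spring without preload, 600 N/m: 0.015 m is 9 N. It comes back by itself.
- pad_face (a point): Middle of the pad's flat front face, 36 mm above the counter; it moves with the pad. The pad is 70 mm wide and spans z 9 to 59 mm.
- plain_cuff: Bystander: a mint-green arched cuff without tongue, 90 x 60 x 38 mm. Origin under its middle.
- buckle: Bystander: black plastic ratchet buckle, 56 x 32 x 17 mm. Origin under its middle.
- finger_hook0: Bystander: nickel finger hook lying flat, 48 x 28 x 6 mm. Origin underneath.
- finger_hook1: Bystander: the second such finger hook.
- forming_block: Bystander: smooth beech forming block, an upright tapered cylinder 72 mm dia. at the foot, 150 mm high. Origin under its middle.
- rivet_dish: Bystander: small steel bowl, 70 mm dia., 28 mm high. Origin under its middle.
- screwdriver: Bystander: screwdriver lying on the counter. Origin underneath.
- ram_axis (a point): Point on the ram's axis in the press's throat, 41 mm above the counter (fixed to the press).
Things that resemble listed ones, but are neither listed nor needed, are in the scene too. What is shaped like the cuff but pink or purple is not meant. Of the things that look like the fixture, take the one that is farthest to the robot's right at the start.

How it is judged:
On the way, in this order (a step that is already met when the one before it is completed fails the run):
1. the lever is down at its stop with the cuff's stud still under the ram (value of joint press_lever above 0.65 rad and horizontal distance between cuff_stud and ram_axis below 0.01 m), for 0.1 s.
2. the lever has sprung back up, the stud still under the ram (value of joint press_lever below 0.06 rad and horizontal distance between cuff_stud and ram_axis below 0.01 m), for 0.1 s.
3. the tongue's tip is held against the pad with 6 to 12 N for two seconds on end (contact force between cuff and fixture between 6 and 12 N and height (world z) of cuff below 0.008 m and angle between cuff's own z axis and vertical below 0.1 rad and angle between the x axis of cuff and the x axis of fixture, either way round below 0.12 rad and y of cuff_tip in the frame of fixture between -0.01 and 0.01 m and value of joint pad between 0.009 and 0.021 m and contact force between the fingers and cuff above 2 N), for 2 s.
At the end, for the whole second after the job is handed in: Fingers hold the cuff upright (0.10 rad) on the counter (under 8 mm up), in line with the fixture (0.12 rad), tongue tip within 10 mm of the pad's middle sideways, pressing with 6 to 12 N (pad 9 to 21 mm in, still); press lever back up (below 0.06 rad) (all of step 3 and value of joint press_lever below 0.06 rad and velocity of joint pad between -0.01 and 0.01 m/s); the arm keeps its last pose, push and grip.
It fails at once if the pad is bottomed (pushed in more than 28 mm) (value of joint pad above 0.028 m).
It fails at once if a bystander is shifted by more than 30 mm (distance of any of plain_cuff, buckle, finger_hook0, finger_hook1, forming_block, rivet_dish, screwdriver from where it was at the start of the episode above 0.03 m).
It also fails if it takes over 67 s, if anything falls off the work surface, if the arm or the gripper's body presses on something with over 40 N, if the wrist force passes 120 N, or if a joint passes its speed limit or range.

## Robot

A 6-joint arm with a two-finger parallel gripper is mounted at the origin on the work surface. World frame = base frame: x ahead of the robot, y to its left, z up, the work surface at z = 0. Lengths are in m, angles in rad, forces in N, time in s.
With the tool pointing down it reaches from about 0.3 to 0.775 m from the base axis. Payload 14.6 kg.
Tool frame: the origin (TCP) lies at the very end of the fingers, on their centre line; the grasp point (between the pads) lies 19 mm behind it; z points along the fingers, y is the line along which they close (so a half turn about z gives the same grasp; the last joint's range is limited). The gripper opens to 94 mm and grips with 3 to 60 N. Pads are 16 mm wide; open, the fingers measure 119 mm over their backs; the gripper's body (75 mm by 177 mm) begins 78 mm behind the grasp point.
Start: joints at [-1.332, 0.3, 1.521, -0, 1.321, -0.067], TCP at [0.166, -0.524, 0.205] pointing down, gripper open.
Joint ranges: [-3.03, 3.03], [-0.79, 2.21], [0.23, 2.52], [-1.04, 4.18], [0, 3.07], [-2.55, 2.55]. Speed limits (rad/s): [2.22, 2.22, 2.57, 3.14, 3.14, 3.14].

## Interface

Orientations are given as [roll, pitch, yaw] about the fixed x, y, z axes, in that order (R = Rz(yaw) Ry(pitch) Rx(roll)).
In Python, from station import ctrl gives the robot as it stands.
- The arm moves only by the shell command python3 -m pendant 'ROWS' [OPENING] [FORCE]. ROWS is JSON, a list of rows, each a list of 2 entries, a list of its own where there are three numbers: the shift along the world's x, y, z in cm, then the turn about the world's z in rad. A call has 1 to 20 rows; each row shifts and turns the commanded pose from where the row before left it; what a row does not reach is not made up. A row lasts 1/12 s, in which the tool goes at most 41.7 mm and 7.16 degrees, less where a joint would pass 70% of its speed; a pose out of reach is approached as far as the arm can. A call is refused whole if a number of a shift passes 4.17 or a number of a turn 0.125, either way. A call with a gripper value outside its range is refused whole. OPENING is the opening, from 0 (shut) to 1 (fully open), set as the call begins (- or left out, the last holds). The fingers move at their own pace and stop on an object; FORCE is the grip in N (left out, the last holds). Time passes only in rows, so rows that do not move let the fingers close. It gives the time, the measured TCP pose, the force, the opening and the grip force at its end, in the units of the state.
- ctrl.get_obs(): the state, without advancing time (a new reading comes with each control period).
- ctrl.camera(name): name is "scene" or "top"; returns a dict with "color" (400x640x3 uint8, red, green, blue), "intrinsics" (3x3 intrinsics, pixels), "camera_from_world" (4x4, takes a point from world to camera coordinates). Camera axes: x right, y down, z forward; pixel columns grow to the right and rows downward; lengths in m; the calibration is good to about 2 mm. A picture is of the moment at which its call begins. There is no depth.
- ctrl.hand_in(): hands the job in; it is judged then, once.
The state is a dict: "time_s": time; "qpos": joint angles; "joint_vel": joint speeds; "tau": joint torques, N m; "ee_pos": TCP position; "eef_rot": TCP orientation; "force": force on the tool from outside, world axes, zero at the start; "moment": the same for the moment, N m; "grip_width": finger opening in m; "grip_force": force on a finger pad.
Only numpy, scipy, OpenCV 4.12 (cv2) and the standard library are available. Lean on these libraries where they do the work, as an engineer would, in place of code of your own. Each camera call takes 0.05 s, during which the arm holds its last target. There are 200 camera calls.

## Working session

There is one attempt and no reset: what is moved stays moved. The work goes in short steps, Python scripts to look and compute and a shell command to move; the robot and the scene stay as the last step left them, time stands still between calls to the robot, and variables do not carry over. Pictures are saved under pics/ and viewed, at most 10 in all, crops included, and the job is handed in when it is done.

```bash
mkdir -p pics; ls
python3 - <<'E'
from station import ctrl
import cv2,numpy as np
for n in("scene","top"):
    c=ctrl.camera(n); cv2.imwrite(f"pics/{n}0.png",c["color"][:,:,::-1]); print(n,np.round(c["intrinsics"],1).tolist(),np.round(c["camera_from_world"],3).tolist())
o=ctrl.get_obs(); print(o["time_s"],o["ee_pos"],o["eef_rot"],o["grip_width"])
E
```

```text
pics
scene [[451.6, 0.0, 313.0], [0.0, 451.6, 201.3], [0.0, 0.0, 1.0]] [[0.507, 0.862, -0.016, -0.258], [0.671, -0.407, -0.62, -0.265], [-0.541, 0.304, -0.785, 2.034], [0.0, 0.0, 0.0, 1.0]]
top [[467.3, 0.0, 323.5], [0.0, 467.3, 203.5], [0.0, 0.0, 1.0]] [[0.098, -0.995, 0.002, -0.062], [-0.973, -0.096, -0.209, 0.537], [0.208, 0.018, -0.978, 1.36], [0.0, 0.0, 0.0, 1.0]]
0.1 [ 0.16552543 -0.52425318  0.20494805] [-3.14056228e+00 -5.42512296e-05  3.05820539e-01] 0.09413860939918005
```

View pics/scene0.png

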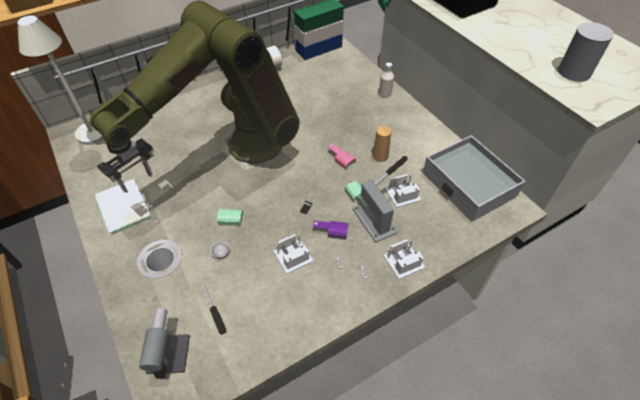

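View pics/top0.png

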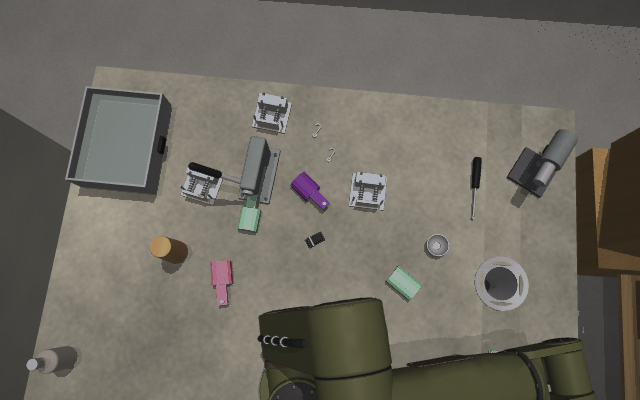

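Scene: the press is at (376,210) with the mint cuff at (355,190), a purple decoy at (332,229) and a pink one at (342,155).

- **Fixtures, top view:** there are three, at (272,112), (202,182) and (368,190). The last is farthest to the robot's right (lowest y), so it is the one meant.
- **Cuff, top view:** the mint cuff with its tongue in the press is at (249,215). The mint piece at (404,283) has no tongue, so it is the plain cuff.

I'll confirm both in an enlarged crop.

Run:
```python
import cv2,numpy as np
a=cv2.imread("pics/top0.png"); s=cv2.imread("pics/scene0.png")
A=cv2.resize(a[125:250,175:400],None,fx=3.5,fy=3.5,interpolation=cv2.INTER_CUBIC)
cv2.imwrite("pics/crop_top.png",A[:600,:800])
B=cv2.resize(s[165:280,265:435],None,fx=4.7,fy=4.7,interpolation=cv2.INTER_CUBIC)
cv2.imwrite("pics/crop_scene.png",B[:600,:800])
```

```text
(no output)
```

View pics/crop_top.png

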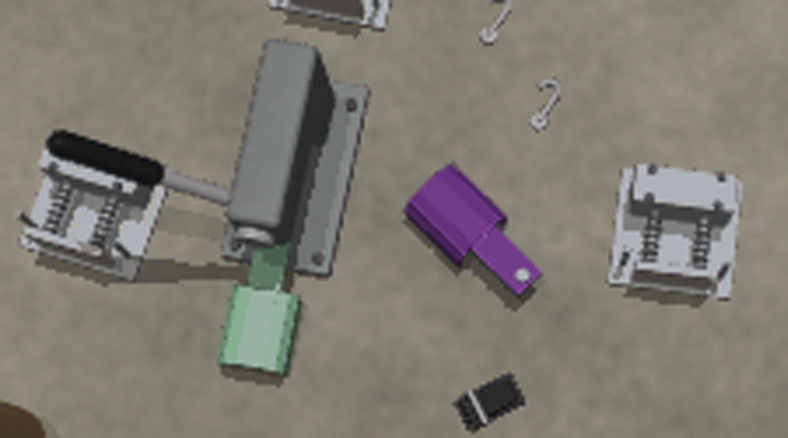

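View pics/crop_scene.png

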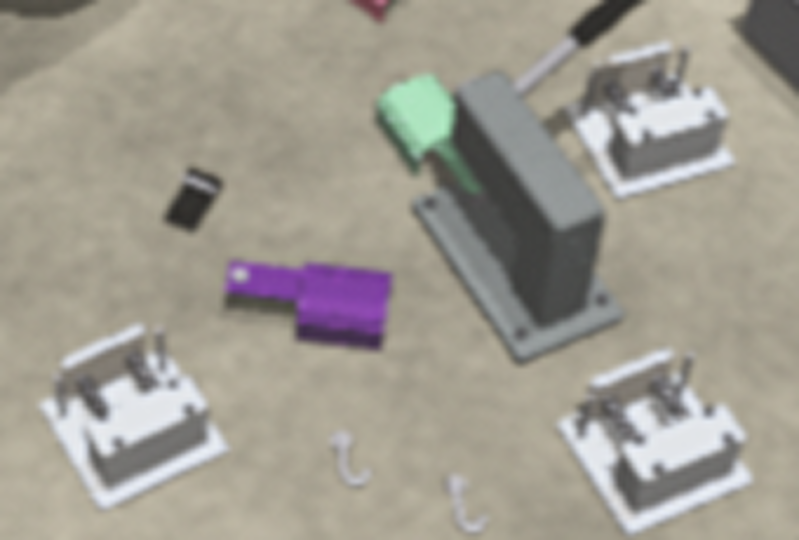

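```bash
cat > h.py <<'E'
import numpy as np,cv2
from scipy.optimize import least_squares
from station import ctrl
def proj(c,P):
    T=c["camera_from_world"]; q=np.atleast_2d(P)@T[:3,:3].T+T[:3,3]; q=q@c["intrinsics"].T; return q[:,:2]/q[:,2:]
def pose(p,L):
    L=np.atleast_2d(L)/1000.; c,s=np.cos(p[2]),np.sin(p[2])
    return np.c_[p[0]+c*L[:,0]-s*L[:,1],p[1]+s*L[:,0]+c*L[:,1],L[:,2]]
def fit(obs,p0):  # obs: list of (cam,local pts mm,pixels)
    f=lambda p:np.concatenate([(proj(c,pose(p,L))-px).ravel() for c,L,px in obs])
    r=least_squares(f,p0,loss="soft_l1"); return r.x,np.round(f(r.x).reshape(-1,2),1)
E
python3 - <<'E'
from h import *
t=ctrl.camera("top"); s=ctrl.camera("scene")
ut=lambda a:(np.array(a)+.5)/3.5-.5+[175,125]
us=lambda a:(np.array(a)+.5)/4.7-.5+[265,165]
pr,r=fit([(t,[[-20,23,149],[140,23,149],[140,-23,149],[155,-50,12],[-25,-50,12],[-25,50,12]],ut([[230,220],[265,42],[317,48],[370,88],[328,275],[222,258]])),
 (s,[[-20,-23,149],[-20,23,149],[140,23,149],[140,-23,149],[-25,-50,12],[155,-50,12],[155,50,12]],us([[455,92],[495,70],[605,215],[553,232],[413,200],[520,362],[622,320]]))],[.5,.15,-.15])
print("press",pr.round(4),r.tolist())
fx,r=fit([(t,[[-4,55,6],[-4,-55,6]],ut([[608,285],[732,300]])),
 (s,[[-4,-55,6],[104,-55,6],[104,55,6],[15,44,64],[15,-44,64],[0,-35,59],[0,35,59]],us([[40,405],[103,508],[228,448],[160,333],[60,380],[62,360],[143,325]]))],[.55,-.1,-.1])
print("fixture",fx.round(4),r.tolist())
cu=pr.copy(); cu[:2]=pose(pr,[-85,0,0])[0,:2]; print("cuff nominal",cu.round(4))
for n,c in(("top",t),("scene",s)):
    im=cv2.resize(c["color"][:,:,::-1],None,fx=3,fy=3,interpolation=cv2.INTER_CUBIC)
    def poly(p,L,col):
        q=(proj(c,pose(p,L))+.5)*3-.5; cv2.polylines(im,[q.round().astype(int)],False,col,1)
    poly(pr,[[-25,-50,12],[155,-50,12],[155,50,12],[-25,50,12],[-25,-50,12]],(0,0,255))
    poly(pr,[[-20,-23,149],[140,-23,149],[140,23,149],[-20,23,149],[-20,-23,149]],(0,0,255))
    a=.61; poly(pr,[[0,r*np.cos(a),120+r*np.sin(a)] for r in(0,100,186)],(0,255,255))
    poly(fx,[[-4,-55,6],[104,-55,6],[104,55,6],[-4,55,6],[-4,-55,6]],(0,0,255))
    poly(fx,[[0,-35,59],[0,35,59],[0,35,9],[0,-35,9],[0,-35,59]],(255,0,0))
    for y in(-44,44): poly(fx,[[15,y,6],[15,y,64]],(0,255,0))
    poly(cu,[[-35,-30,26],[35,-30,26],[35,30,26],[-35,30,26],[-35,-30,26]],(255,0,255))
    poly(cu,[[-35,-30,0],[35,-30,0],[35,30,0],[-35,30,0],[-35,-30,0]],(255,0,0))
    poly(cu,[[35,-15,38],[95,-15,38],[95,15,38],[35,15,38]],(255,0,255))
    y0,x0=(125,175) if n=="top" else (165,265)
    cv2.imwrite(f"pics/ov_{n}.png",im[y0*3:y0*3+375,x0*3:x0*3+600 if n=="scene" else x0*3+675])
a=cv2.imread("pics/ov_top.png")[:,:];b=cv2.imread("pics/ov_scene.png")
cv2.imwrite("pics/ov.png",np.vstack([np.pad(a[:300],((0,0),(0,0),(0,0))),np.pad(b[:300],((0,0),(0,a.shape[1]-b.shape[1]),(0,0)))]))
for L in([0,114.8,200],[0,139.4,107]): print("grip",pose(pr,L).round(4))
print(ctrl.get_obs()["time_s"])
E
```

```text
press [ 0.563   0.2076 -0.0753] [[-1.0, -0.3], [0.5, -1.9], [1.1, -1.0], [0.1, -0.6], [1.1, 0.0], [0.1, -0.5], [-1.6, -1.5], [0.6, -1.1], [0.3, -1.7], [0.3, -0.6], [-1.5, -0.4], [-0.6, -0.7], [0.4, -1.8]]
fixture [ 0.5577 -0.1418 -0.0239] [[0.0, -1.4], [-0.5, -1.5], [0.0, -0.1], [-0.1, 0.3], [0.2, -0.1], [-0.1, -1.0], [-0.6, -0.8], [-0.5, 0.1], [-0.6, -0.4]]
cuff nominal [ 0.4782  0.214  -0.0753]
grip [[0.5716 0.3221 0.2   ]]
grip [[0.5735 0.3466 0.107 ]]
0.2
```

View pics/ov.png

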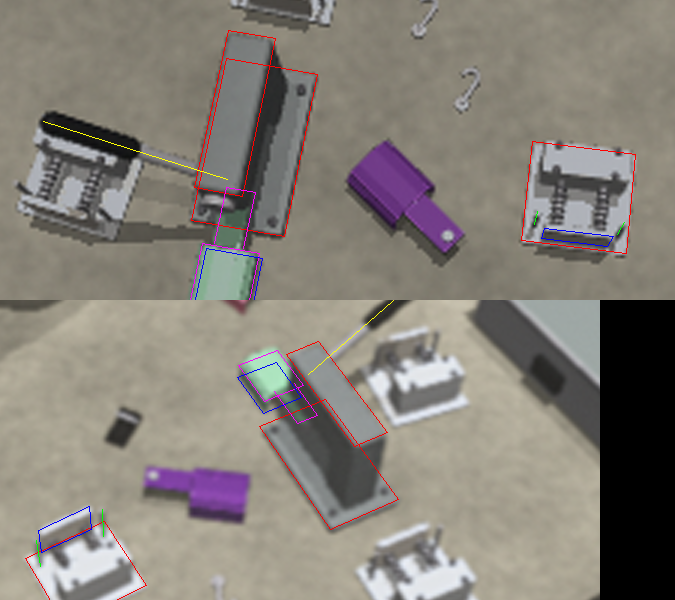

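Both overlays fit to about 1–2 px: press (0.563, 0.208, yaw −0.075), the right-hand fixture (0.558, −0.142, yaw −0.024), and the cuff in its nominal place. Next I move above the lever grip with closed fingers.

```bash
python3 -m pendant '[[[2,3.6,0.3],-0.019],[[2,3.6,0.3],-0.019],[[2,3.6,0.3],-0.019],[[2,3.6,0.3],-0.019],[[2,3.6,0.3],-0.019],[[2,3.6,0.3],-0.019],[[2,3.6,0.3],-0.019],[[2,3.6,0.3],-0.019],[[2,3.6,0.3],-0.019],[[2,3.6,0.3],-0.019],[[2,3.6,0.3],-0.019],[[2,3.6,0.3],-0.019],[[2,3.6,0.3],-0.019],[[2,3.6,0.3],-0.019],[[2,3.6,0.3],-0.019],[[2,3.6,0.3],-0.019],[[2,3.6,0.3],-0.019],[[2,3.6,0.3],-0.019],[[2,3.6,0.3],-0.019],[[2,3.6,0.3],-0.019]]' 0 10
```

```text
time_s: 1.87
ee_pos: [0.5661, 0.1976, 0.2654]
eef_rot: [3.142, 0.0, -0.075]
force: [-0.0, -0.9, 0.2]
grip_width: 0.0005
grip_force: 0.0
```

```bash
python3 -m pendant '[[[0.2,3.3,0],0],[[0.2,3.3,0],0],[[0.2,3.3,0],0],[[0,3,0],0],[[0,0,-1.5],0],[[0,0,-1.5],0],[[0,0,-1.0],0],[[0,0,-1.0],0],[[0,0,-1.0],0],[[0,0,-1.0],0],[[0,0,0],0]]'
python3 - <<'E'
from h import *
a=[]
for n,(x0,y0) in(("top",(140,110)),("scene",(330,120))):
    c=ctrl.camera(n)["color"][:,:,::-1]; a.append(cv2.resize(c[y0:y0+130,x0:x0+130],None,fx=3,fy=3,interpolation=cv2.INTER_CUBIC))
cv2.imwrite("pics/lever1.png",np.hstack(a))
E
```

```text
time_s: 2.78
ee_pos: [0.5714, 0.3239, 0.1937]
eef_rot: [3.14, 0.001, -0.075]
force: [1.1, -2.7, 1.7]
grip_width: 0.0004
grip_force: 1.4
```

View pics/lever1.png

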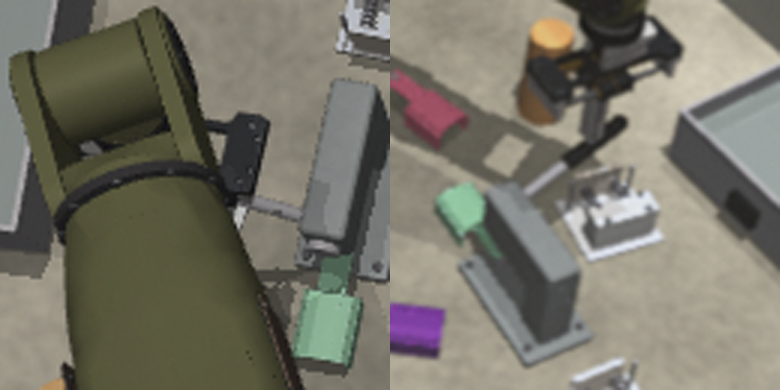

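The lever view shows the fingertips at the grip, at crop (590,145). I'll compare the grip's end at scene px (408,160) with the lever model to see whether it is being pushed.

Run:
```python
from h import *
c=ctrl.camera("scene"); pr=[.563,.2076,-.0753]
for q in(0,.1,.2,.3): 
    a=.61-q; print(q,proj(c,pose(pr,[0,186*np.cos(a),120+186*np.sin(a)])).round(1), proj(c,pose(pr,[0,100*np.cos(a),120+100*np.sin(a)])).round(1))
o=ctrl.get_obs(); print("tcp",proj(c,[o["ee_pos"]]).round(1),o["force"],o["moment"])
cv2.imwrite("pics/lever2.png",cv2.resize(c["color"][110:210,350:450,::-1],None,fx=6,fy=6,interpolation=cv2.INTER_CUBIC))
```

```text
0 [[405.6 156.1]] [[387.7 171.6]]
0.1 [[407.3 158.1]] [[388.6 172.6]]
0.2 [[408.5 160.5]] [[389.4 173.8]]
0.3 [[409.2 163.1]] [[389.9 175.2]]
tcp [[396.3 165. ]] [-0.50962772 -2.44450393  0.37798041] [-0.61833151  0.14743885  0.02047573]
```

View pics/lever2.png

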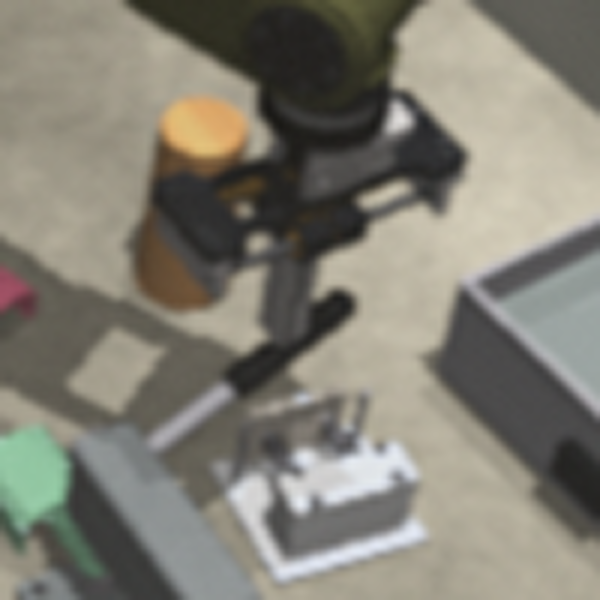

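The grip's end at (408,160) matches a lever angle of about 0.17 rad, and the fingertips sit on top of it. I continue downwards.

```bash
python3 -m pendant '[[[0,0.1,-0.9],0],[[0,0.1,-0.9],0],[[0,0.1,-0.9],0],[[0,0,-0.9],0],[[0,0,-0.9],0],[[0,0,-0.8],0],[[0,0,-0.8],0],[[0,0,-0.4],0],[[0,0,0],0]]'
```

```text
time_s: 3.68
ee_pos: [0.5722, 0.3288, 0.1315]
eef_rot: [-3.138, -0.003, -0.074]
force: [0.5, 4.0, 9.4]
grip_width: 0.0002
grip_force: 4.3
```

```bash
python3 -m pendant '[[[0,0,-0.4],0],[[0,0,-0.4],0],[[0,0,-0.3],0],[[0,0,0],0],[[0,0,0],0]]'
```

```text
time_s: 4.1
ee_pos: [0.5723, 0.3292, 0.1215]
eef_rot: [-3.138, -0.003, -0.074]
force: [0.2, 6.1, 10.1]
grip_width: 0.0003
grip_force: 4.8
```

```bash
python3 -m pendant '[[[0,0,-0.3],0],[[0,0,-0.2],0],[[0,0,0],0],[[0,0,0],0]]'
```

```text
time_s: 4.43
ee_pos: [0.5726, 0.3294, 0.1193]
eef_rot: [-3.137, -0.005, -0.074]
force: [-8.4, 1.9, 28.1]
grip_width: 0.0005
grip_force: 14.2
```

```bash
python3 -m pendant '[[[0,0,0],0],[[0,0,0],0],[[0,0,0.8],0],[[0,0,1],0],[[0,0,1.5],0],[[0,0,2],0],[[0,0,2],0],[[0,0,2.2],0],[[0,0,2.2],0],[[0,0,2.2],0],[[0,0,2],0],[[0,0,0],0],[[0,0,0],0]]'
python3 - <<'E'
from h import *
c=ctrl.camera("scene");t=ctrl.camera("top")
pr=[.563,.2076,-.0753]; cu=[.4782,.214,-.0753]
a=[]
for c,x,y in((t,215,170),(c,335,130)):
    im=cv2.resize(c["color"][:,:,::-1],None,fx=5,fy=5,interpolation=cv2.INTER_CUBIC)
    for L in([[-35,-30,26],[35,-30,26],[35,30,26],[-35,30,26],[-35,-30,26]],[[35,-15,38],[95,-15,38],[95,15,38],[35,15,38]]):
        cv2.polylines(im,[((proj(c,pose(cu,L))+.5)*5-.5).round().astype(int)],False,(255,0,255),1)
    a.append(im[y*5:y*5+400,x*5:x*5+400])
cv2.imwrite("pics/after.png",np.hstack(a))
E
```

```text
time_s: 5.52
ee_pos: [0.5718, 0.3278, 0.2743]
eef_rot: [-3.14, -0.002, -0.074]
force: [-0.3, 0.0, -0.7]
grip_width: 0.0006
grip_force: 0.0
```

View pics/after.png

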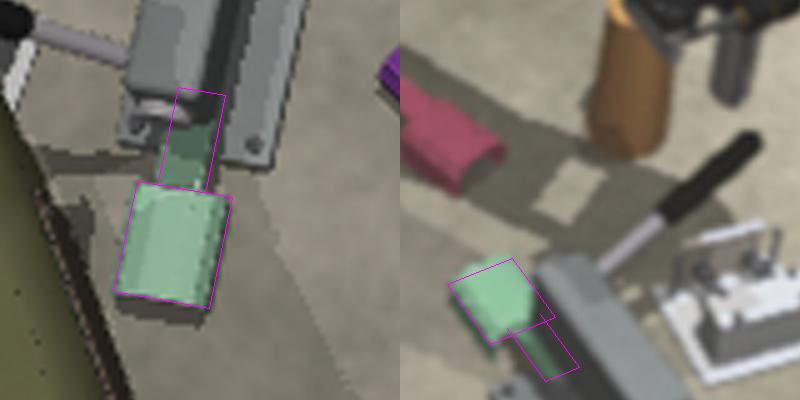

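Both views show the lever back up and the cuff unmoved, with its model outline matching the shell. I go to the cuff with the gripper open.

```bash
python3 -m pendant '[[[-2.6,-2.8,0],0],[[-2.6,-2.8,0],0],[[-2.6,-2.8,0],0],[[-2.6,-2.9,0],0],[[0,0,-3.5],0],[[0,0,-3.5],0],[[0,0,-3.5],0],[[0,0,-3.5],0],[[0,0,-3.5],0],[[0,0,-3],0],[[0,0,-2.5],0],[[0,0,-2],0],[[0,0,-1],0],[[0,0,0],0]]' 1 30
```

```text
time_s: 6.78
ee_pos: [0.466, 0.2139, 0.011]
eef_rot: [3.14, 0.004, -0.074]
force: [-0.0, 0.9, 0.4]
grip_width: 0.0903
grip_force: 0.0
```

```bash
python3 -m pendant '[[[0,0.1,-0.4],0],[[0,0,0],0]]'; python3 -m pendant '[[[0,0,0],0],[[0,0,0],0],[[0,0,0],0],[[0,0,0],0],[[0,0,0],0],[[0,0,0],0],[[0,0,0],0],[[0,0,0],0],[[0,0,0],0],[[0,0,0],0]]' 0 30
```

```text
time_s: 6.95
ee_pos: [0.4679, 0.2158, 0.0099]
eef_rot: [-3.141, -0.001, -0.074]
force: [-0.5, 0.1, -0.4]
grip_width: 0.0936
grip_force: 0.0
time_s: 7.78
ee_pos: [0.4677, 0.2156, 0.0097]
eef_rot: [-3.141, -0.0, -0.074]
force: [-1.7, 0.2, 5.0]
grip_width: 0.0594
grip_force: 29.9
```

```bash
python3 -m pendant '[[[0,0,0.2],0],[[0,0,0.2],0],[[-1,0.07,0],0],[[-2,0.15,0],0],[[-2.5,0.19,0],0],[[-2.5,0.19,0],0],[[-2,0.15,0],0],[[-2,0.15,0],0],[[0,0,0],0]]'
python3 - <<'E'
from h import *
a=[]
for n,x,y in(("top",190,130),("scene",300,130)):
    c=ctrl.camera(n); a.append(cv2.resize(c["color"][y:y+130,x:x+130,::-1],None,fx=3,fy=3,interpolation=cv2.INTER_CUBIC))
cv2.imwrite("pics/pulled.png",np.hstack(a))
E
```

```text
time_s: 8.53
ee_pos: [0.344, 0.2242, 0.013]
eef_rot: [3.14, 0.002, -0.073]
force: [-0.2, -0.6, -1.1]
grip_width: 0.0593
grip_force: 29.9
```

View pics/pulled.png

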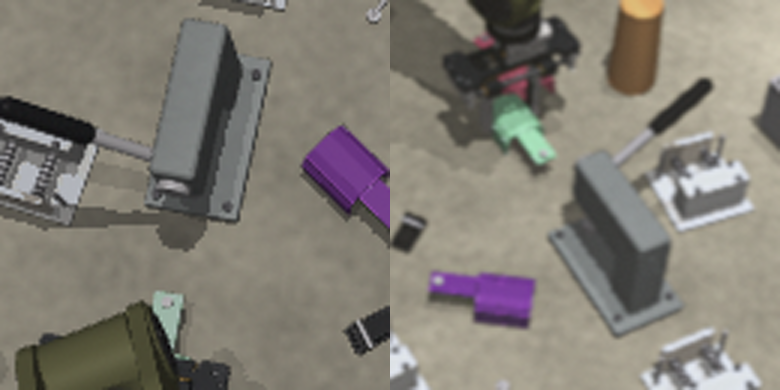

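The cuff is held and clear of the press, with its tongue tip at scene px (352.7,182.7) and top px (246,227.7). I triangulate the tip and check clearances at the fixture.

Run:
```python
from h import *
t=ctrl.camera("top"); s=ctrl.camera("scene"); o=ctrl.get_obs(); p=o["ee_pos"]; y=o["eef_rot"][2]
r=least_squares(lambda X:np.concatenate([(proj(t,[X])-[246,227.7])[0],(proj(s,[X])-[352.7,182.7])[0]]),[.45,.22,.04]); print("tip",r.x.round(4),r.fun.round(1))
d=r.x-p; print("tip in tool-yaw frame",np.cos(y)*d[0]+np.sin(y)*d[1],-np.sin(y)*d[0]+np.cos(y)*d[1])
for n,u,z in(("buckle",(315,240),.01),("plain",(404,283),.02),("purple tip",(326,207),.035),("purple",(305,186),.035),("dish",(437,245),.02)):
    print(n,least_squares(lambda q:(proj(t,[[q[0],q[1],z]])-u)[0],[.4,0]).x.round(3))
```

```text
tip [0.4479 0.2201 0.0341] [-0.5 -0.3 -0.7  0.2]
tip in tool-yaw frame 0.09984454292565736 0.0029134976571780135
buckle [0.433 0.006]
plain [ 0.329 -0.273]
purple tip [ 0.535 -0.018]
purple [0.595 0.053]
dish [ 0.453 -0.366]
```

```bash
python3 -m pendant '[[[0,0,2],0],[[0,0,3],0],[[0,0,3],0],[[0,0,2.7],0],[[0.7,-3.3,0],0.0045],[[0.7,-3.3,0],0.0045],[[0.7,-3.3,0],0.0045],[[0.7,-3.3,0],0.0045],[[0.7,-3.3,0],0.0045],[[0.7,-3.3,0],0.0045],[[0.7,-3.3,0],0.0045],[[0.7,-3.3,0],0.0045],[[0.7,-3.3,0],0.0045],[[0.8,-3.3,0],0.0045],[[0.8,-3.3,0],0.0045],[[0,0,0],0],[[0,0,0],0]]'; python3 -m pendant '[[[0,0,-2],0],[[0,0,-3],0],[[0,0,-2.5],0],[[0,0,-1.5],0],[[0,0,-1],0],[[0,0,-0.5],0],[[0,0,0],0],[[0,0,0],0]]'
```

```text
time_s: 10.15
ee_pos: [0.4266, -0.14, 0.1201]
eef_rot: [-3.141, 0.001, -0.028]
force: [0.1, -0.8, -1.8]
grip_width: 0.0597
grip_force: 29.9
time_s: 10.82
ee_pos: [0.427, -0.1384, 0.0161]
eef_rot: [3.141, -0.001, -0.024]
force: [-1.0, 0.0, -0.6]
grip_width: 0.0595
grip_force: 29.9
```

```bash
python3 -m pendant '[[[0,0,-0.4],0],[[0,0,0],0],[[0,0,0],0]]'
python3 - <<'E'
from h import *
fx=[.5577,-.1418,-.0239];a=[]
for n,x,y in(("top",330,150),("scene",260,210)):
    c=ctrl.camera(n); im=cv2.resize(c["color"][y:y+80,x:x+80,::-1],None,fx=5,fy=5,interpolation=cv2.INTER_CUBIC)
    for z in(36,):
        q=((proj(c,pose(fx,[[-60,0,z],[0,0,z]]))-[x,y]+.5)*5-.5).round().astype(int); cv2.line(im,q[0].tolist(),q[1].tolist(),(0,0,255),1)
    q=((proj(c,pose(fx,[[0,-35,59],[0,35,59],[0,35,9],[0,-35,9]]))-[x,y]+.5)*5-.5).round().astype(int); cv2.polylines(im,[q],True,(255,0,0),1)
    a.append(im)
cv2.imwrite("pics/align.png",np.hstack(a))
E
```

```text
time_s: 11.07
ee_pos: [0.4267, -0.1385, 0.0118]
eef_rot: [3.141, -0.001, -0.025]
force: [0.6, -0.2, -0.8]
grip_width: 0.0591
grip_force: 29.9
```

View pics/align.png

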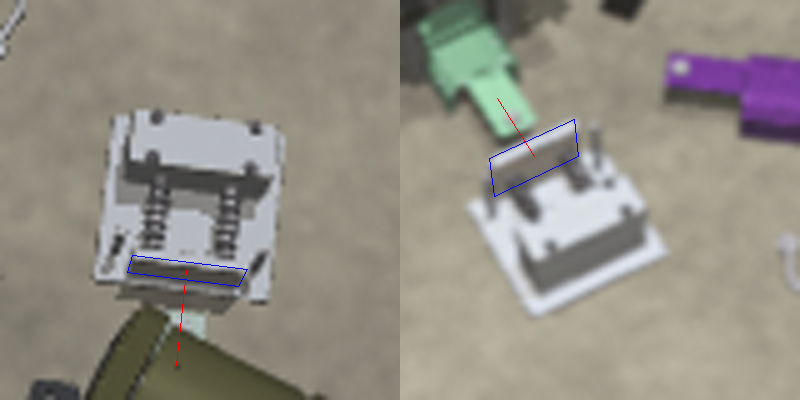

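The tip is in front of the pad. In the scene crop, tip middle (515,128) lies about 2–3 mm to −y of the centre line, and in the top crop it is about on it. I nudge by +1 mm, lower to the counter and advance.

```bash
python3 -m pendant '[[[0,0.1,-0.2],0],[[0.5,0,0],0],[[0.7,0,0],0],[[0.5,-0.1,0],0],[[0.3,0,0],0],[[0,0,0],0],[[0,0,0],0],[[0,0,0],0]]'
```

```text
time_s: 11.83
ee_pos: [0.4469, -0.1386, 0.0096]
eef_rot: [3.141, -0.001, -0.025]
force: [1.0, 1.0, 3.3]
grip_width: 0.0597
grip_force: 30.0
```

```bash
python3 -m pendant '[[[0.2,0,0.05],0],[[0.2,0,0],0],[[0.2,0,0],0],[[0,0,0],0],[[0,0,0],0]]'; python3 -m pendant '[[[0.2,0,0],0],[[0.2,0,0],0],[[0.2,0,0],0],[[0,0,0],0],[[0,0,0],0]]'
```

```text
time_s: 12.25
ee_pos: [0.4524, -0.1384, 0.0097]
eef_rot: [-3.141, 0.001, -0.025]
force: [-0.7, -0.5, -0.5]
grip_width: 0.0599
grip_force: 30.0
time_s: 12.67
ee_pos: [0.4583, -0.1384, 0.0097]
eef_rot: [-3.141, 0.001, -0.025]
force: [-5.1, -0.5, -1.5]
grip_width: 0.0596
grip_force: 29.9
```

```bash
python3 -m pendant '[[[0.2,0,0],0],[[0.2,0,0],0],[[0,0,0],0],[[0,0,0],0],[[0,0,0],0]]'; python3 -c "
from station import ctrl
ctrl.camera('top');print(ctrl.get_obs()['force']);ctrl.camera('top');o=ctrl.get_obs();print(o['force'],o['ee_pos'])"
```

```text
time_s: 13.08
ee_pos: [0.4619, -0.1384, 0.0096]
eef_rot: [-3.141, 0.002, -0.025]
force: [-6.1, -0.9, -1.0]
grip_width: 0.0596
grip_force: 29.9
[-6.99496851 -1.08332637 -1.00337929]
[-5.97868314 -1.36755137 -1.6997069 ] [ 0.46190719 -0.13842445  0.00966252]
```

```bash
python3 -m pendant '[[[0.2,0,0],0],[[0.2,0,0],0],[[0,0,0],0],[[0,0,0],0],[[0,0,0],0],[[0,0,0],0],[[0,0,0],0],[[0,0,0],0]]'
python3 - <<'E'
from h import *
f=[]
for i in range(8): ctrl.camera("top"); o=ctrl.get_obs(); f.append(o["force"])
print(np.mean(f,0),np.std(f,0),o["ee_pos"],o["eef_rot"])
s=ctrl.camera("scene"); cv2.imwrite("pics/push.png",s["color"][:,:,::-1])
E
```

```text
time_s: 13.85
ee_pos: [0.4657, -0.1385, 0.0096]
eef_rot: [-3.141, 0.002, -0.025]
force: [-8.1, -1.5, -0.2]
grip_width: 0.0598
grip_force: 29.9
[-8.10795347 -2.17082704 -0.83120687] [0.39536803 0.39701475 0.63705332] [ 0.46573782 -0.13847975  0.00965517] [-3.14127837e+00  1.87680481e-03 -2.50674709e-02]
```

```bash
python3 -m pendant '[[[0.15,0,0],0],[[0,0,0],0],[[0,0,0],0],[[0,0,0],0],[[0,0,0],0],[[0,0,0],0],[[0,0,0],0],[[0,0,0],0],[[0,0,0],0],[[0,0,0],0],[[0,0,0],0],[[0,0,0],0],[[0,0,0],0],[[0,0,0],0],[[0,0,0],0],[[0,0,0],0],[[0,0,0],0],[[0,0,0],0],[[0,0,0],0],[[0,0,0],0]]';python3 - <<'E'
from h import *
f=[]
for i in range(8): ctrl.camera("top"); o=ctrl.get_obs(); f.append(o["force"])
print(np.mean(f,0),o["ee_pos"])
s=ctrl.camera("scene"); t=ctrl.camera("top")
# image check: pad-face top edge vs pins, via fitted fixture: crop for a single look
fx=[.5577,-.1418,-.0239]; im=cv2.resize(s["color"][210:290,260:340,::-1],None,fx=7,fy=7,interpolation=cv2.INTER_CUBIC)
cv2.imwrite("pics/final.png",im)
E
```

```text
time_s: 15.97
ee_pos: [0.4671, -0.1385, 0.0096]
eef_rot: [-3.141, 0.002, -0.025]
force: [-9.2, -1.3, -0.3]
grip_width: 0.0598
grip_force: 29.9
[-9.36919253 -2.25969142  0.46706174] [ 0.46706375 -0.13847066  0.0096062 ]
```

```bash
python3 -m pendant '[[[0,0,0],0],[[0,0,0],0],[[0,0,0],0],[[0,0,0],0],[[0,0,0],0],[[0,0,0],0],[[0,0,0],0],[[0,0,0],0],[[0,0,0],0],[[0,0,0],0],[[0,0,0],0],[[0,0,0],0],[[0,0,0],0],[[0,0,0],0],[[0,0,0],0],[[0,0,0],0],[[0,0,0],0],[[0,0,0],0],[[0,0,0],0],[[0,0,0],0]]'; python3 -c "
from station import ctrl
print(ctrl.hand_in())"
```

```text
time_s: 18.13
ee_pos: [0.4671, -0.1385, 0.0096]
eef_rot: [-3.141, 0.002, -0.025]
force: [-8.7, -3.3, 0.4]
grip_width: 0.0601
grip_force: 29.9
the job is handed in; nothing more can be done
None
```

I set the stud, let the lever spring back up, and handed in at about 18 s with the cuff still gripped and pushing the pad at about 9 N, roughly 14 mm in. I estimated the depth from TCP travel and force, not a final picture, and hand-in returned no verdict.

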